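# Close the macaron jar and serve one macaron with the tongs

## Task

A customer has bought the one macaron set out on the wooden board. First press the jar's lid fully home so that the rest stay crisp; then take the spring tongs, pick the macaron off the board with their jaws (no bare fingers on food) and finish holding it up in the tongs, at least 10 cm above the counter and still, as if for the customer to take it: do not put it down or let go. Leave the bun on the board, the price card and the bench scraper where they are.

Things in the scene. Friction and masses are not known exactly. Their poses are not given: they have to be found in the camera images.
- jar: round glass keeping jar with macarons in it, 100 mm across, 120 mm high to the rim, fixed on the counter; origin at the centre of its underside, z up
- lid_top (a point): centre of the flat top of the jar's wooden lid (a 98 mm disc, 14 mm thick, on a rubber gasket plug); 134 mm above the counter when the lid is home, up to 142 mm when it stands proud
- jar_lid (a joint): how far the lid has been pushed straight down into the jar, m: 0 = standing 8 mm proud, 0.008 = fully home (hard stop). It needs about 7 N of push all the way and stays where it is left
- tongs: steel spring tongs lying on their side, 250 mm long, 20 mm high. Origin on the underside, midway between the two black grips; x to the jaws, y to the left arm, z up. Hinge (wire ring) at x = -105 mm, jaws' centre at +109, tips at +136. Grips 74 mm long (x = -41 to +33), 19.5 mm high, 62 mm over their outer faces at x = 0 when open. Arms are sprung apart: lift them lightly squeezed
- tongs_arm (a joint): closing angle of the tongs, rad: 0 = open against a stop, 0.15 = closed on the macaron, 0.26 = end of travel. Jaws close twice as far as the grips are squeezed: 57 mm over the grips leaves the jaws 62 mm apart, 46 mm closes them on the macaron. The spring needs 6 N at the grips to start closing, 11 N at 0.15 rad, and opens the tongs again
- jaw_left (a point): middle of the inner face of the left jaw, at half its height (10 mm above the tongs' underside). The jaws are 20 mm high; open, they stand 72 mm apart here and 63 mm at the inturned tips, 80 mm over their backs
- jaw_right (a point): the same on the right jaw; the jaws' centre is midway between the two
- macaron: a round macaron lying flat on the board, 41 mm across and 24 mm thick, 20 g, two shells with a filling between; origin at the centre of its underside, z up
- board: low wooden serving board, 150 x 270 mm, top 12 mm above the counter, fixed; origin under its centre, y along its length. The macaron lies towards one end, the bun towards the other
- bun: plain round bun, 72 x 77 mm, 66 mm high, on the other half of the board, its centre about 130 mm from the macaron's; stays there
- price_card: small black price card in a wooden foot, 36 x 75 mm, 65 mm high, loose on the counter behind the board; stays there
- scraper: flat bench scraper with a wooden handle, 107 x 135 mm, 21 mm high, loose on the counter behind the tongs; stays there

How it is judged:
By the outcome, as a careful person would: the job done as asked, in the order asked, and still so for the second after the job is handed in, while the arm keeps its last pose, push and grip.
It also fails if it takes over 61 s, if anything falls off the work surface, if the arm or the gripper's body presses on something with over 40 N, if the wrist force passes 120 N, or if a joint passes its speed limit or range.

## Robot

A 7-joint arm with a two-finger parallel gripper is mounted at the origin on a cart in front of the work surface, level with it; the furniture and walls round the work are solid. World frame = base frame: x ahead of the robot, y to its left, z up, the work surface at z = 0. Lengths are in m, angles in rad, forces in N, time in s.
With the tool pointing down it reaches from about 0.4 to 0.85 m from the base axis. Payload 10.4 kg.
Tool frame: the origin (TCP) lies at the very end of the fingers, on their centre line; the grasp point (between the pads) lies 19 mm behind it; z points along the fingers, y is the line along which they close (so a half turn about z gives the same grasp; the last joint's range is limited). The gripper opens to 87 mm and grips with 3 to 60 N. Pads are 19 mm wide; open, the fingers measure 117 mm over their backs; the gripper's body (75 mm by 190 mm) begins 51 mm behind the grasp point.
Start: joints at [1.254, 0.332, -0.065, 1.46, 0.022, 1.35, -0.088], TCP at [0.181, -0.598, 0.223] pointing down, gripper open.
Joint ranges: [-2.6, 2.6], [-0.5, 2.12], [-1.47, 1.34], [0.16, 2.42], [-1.27, 4.41], [0.06, 2.06], [-2.6, 2.6]. Speed limits (rad/s): [2.22, 2.22, 2.79, 2.79, 3.14, 3.14, 3.14].

## Interface

Orientations are given as a unit quaternion [x, y, z, w].
In Python, from bench import r gives the robot as it stands.
- The arm moves only by the tool hand_motion, called in YAML: its name, and indented under it one key for each argument. Schema: {"type":"object","properties":{"rows":{"type":"object","properties":{"segments":{"type":"array","items":{"type":"array","items":{"type":"number"},"minItems":5,"maxItems":5},"minItems":1,"maxItems":12}},"additionalProperties":false,"required":["segments"]},"grip_force":{"type":"number"},"only":{"type":"string"},"quiet":{"type":"boolean"},"lines":{"type":"string"}},"required":["rows"],"additionalProperties":false}. rows is an object whose key "segments" holds a list of rows, 1 to 12 of them, each of 5 numbers: dx, dy, dz in m, then a turn about the tool's z in rad, then the finger opening in m; each row is the pose to reach, as a shift and turn from the pose commanded when the call began, along the tool's axes at that moment; what a row does not reach only later rows make up. A row lasts 1/10 s, in which the tool goes at most 0.05 m and 0.15 rad, less where a joint would pass 70% of its speed; a pose out of reach is approached as far as the arm can. The fingers move at their own pace and stop on an object; grip_force is the grip in N (left out, the last holds). Time passes only in rows, so rows that do not move let the fingers close. The tool returns the time, the measured TCP pose, the force, the opening and the grip force at its end. only (a regular expression) keeps the lines of the reply that match it, lines (a string "A,B") keeps lines A to B, and quiet returns only ok. Input that does not fit is refused with a message, and nothing moves.
- r.read_state(): the state, without advancing time (a new reading comes with each control period).
- r.camera(name): name is "side" or "top"; returns a dict with "img" (384x512x3 uint8, red, green, blue), "fx", "fy", "cx", "cy" (pixels), "k1" (the pictures are not rectified: a ray, as slopes to the right and down, at radius r is drawn at 1 + k1 r^2 times it, then the intrinsics apply), "pose" (4x4, takes a point from camera to world coordinates). Camera axes: x right, y down, z forward; pixel columns grow to the right and rows downward; lengths in m; the calibration is good to about 2 mm. A picture is of the moment at which its call begins. There is no depth.
- r.close_job(): hands the job in; it is judged then, once.
Trained networks look in the newest picture that a camera, given by its name, has taken for a name from the list of things; names that differ only in an ending like _2 or _b are one class to them, and where a whole thing is asked for, a point or a joint stands for the part that bears it (a point fixed in the world has none). Each returns a list of dicts, best first, with "p" (0 to 1); they miss things now and then, are a little off and sometimes report something else, mostly with a low value. They report only what shows in the picture. A call takes as long as a camera call.
- r.recognise(camera, label): "position" ([column, row] as shares, 0 to 1, of the picture: columns of its width, rows of its height, amid what is visible of it).
- r.regions_of(camera, label): "pixels" (384x512 bool, what is visible of it) and "position" ([column, row] as shares, 0 to 1, of the picture: columns of its width, rows of its height, amid what is visible of it).
The state is a dict: "time": time; "joint_positions": joint angles; "joint_vel": joint speeds; "joint_torque": joint torques, N m; "ee_pos": TCP position; "eef_rot": TCP orientation; "ft_force": force on the tool from outside, world axes, zero at the start; "torque": the same for the moment, N m; "width": finger opening in m; "grip_force": force on a finger pad.
Only numpy, scipy, OpenCV 4.12 (cv2) and the standard library are available. Lean on these libraries where they do the work, as an engineer would, in place of code of your own. Each camera call takes 0.05 s, during which the arm holds its last target. There are 200 camera calls.

## Working session

There is one attempt and no reset: what is moved stays moved. The work goes in short steps, Python scripts to look and compute and a tool call to move; the robot and the scene stay as the last step left them, time stands still between calls to the robot, and variables do not carry over. Pictures are saved under pics/ and viewed, at most 10 in all, crops included, and the job is handed in when it is done.

```bash
mkdir -p pics; ls; cat > h.py <<'E'
import numpy as np, cv2
from bench import r
def ray(c,uv):
    u=(uv[0]-c["cx"])/c["fx"]; v=(uv[1]-c["cy"])/c["fy"]
    rd=np.hypot(u,v); s=rd
    for _ in range(50): s=rd/(1+c["k1"]*s*s)
    k=s/rd if rd>0 else 1
    P=np.array(c["pose"]); return P[:3,3], P[:3,:3]@np.array([u*k,v*k,1.])
def at_z(c,uv,z):
    o,d=ray(c,uv); return o+d*(z-o[2])/d[2]
def proj(c,p):
    P=np.array(c["pose"]); q=P[:3,:3].T@(np.array(p)-P[:3,3]); a=q[:2]/q[2]; a=a*(1+c["k1"]*(a@a))
    return np.array([c["fx"]*a[0]+c["cx"],c["fy"]*a[1]+c["cy"]])
def save(c,n): cv2.imwrite("pics/"+n,c["img"][:,:,::-1])
E
python3 - <<'E'
from h import *
np.set_printoptions(precision=3,suppress=True)
s=r.read_state();print(s["ee_pos"],s["eef_rot"],s["time"],s["width"])
ims=[]
for n in("top","side"):
    c=r.camera(n);ims.append(c["img"]);print(n,np.array(c["pose"])[:3],c["fx"],c["k1"])
    save(c,n+"0.png")
    for l in("jar","lid_top","tongs","jaw_left","jaw_right","macaron","board","bun","price_card","scraper"):
        z={"lid_top":.142,"macaron":.03,"bun":.05,"board":.012,"tongs":.015,"jaw_left":.01,"jaw_right":.01}.get(l,0.0)
        for d in r.recognise(n,l)[:2]:
            uv=np.array(d["position"])*[512,384]; print(n,l,round(d["p"],2),uv,at_z(c,uv,z))
E
```

```text
pics
[ 0.181 -0.598  0.222] [ 0.989  0.146 -0.    -0.001] 0.0 0.08672248692071682
top [[ 0.309 -0.92   0.24   0.274]
 [-0.951 -0.299  0.078 -0.139]
 [-0.    -0.252 -0.968  1.236]] 472.0109320607744 0.02079672960993963
top jar 0.81 [381.082 223.718] [ 0.584 -0.374  0.   ]
top lid_top 0.62 [387.123 220.301] [ 0.561 -0.359  0.142]
top lid_top 0.54 [264.192 230.784] [ 0.448 -0.092  0.142]
top tongs 0.96 [250.317 223.91 ] [ 0.474 -0.046  0.015]
top jaw_left 0.83 [267.11  231.898] [ 0.469 -0.094  0.01 ]
top jaw_right 0.75 [270.592 228.595] [ 0.48 -0.1   0.01]
top jaw_right 0.35 [269.414 228.902] [ 0.478 -0.097  0.01 ]
top macaron 0.56 [184.218 170.496] [0.554 0.165 0.03 ]
top macaron 0.26 [213.606 101.184] [0.767 0.158 0.03 ]
top board 0.83 [167.885 159.091] [0.575 0.223 0.012]
top bun 0.66 [136.499 144.806] [0.577 0.305 0.05 ]
top price_card 0.85 [214.118 100.685] [0.781 0.164 0.   ]
top price_card 0.38 [255.078 126.797] [0.742 0.029 0.   ]
top scraper 0.82 [257.587 127.181] [0.743 0.022 0.   ]
side [[-0.854 -0.258  0.452  0.041]
 [-0.52   0.38  -0.765  0.854]
 [ 0.026 -0.888 -0.458  0.651]] 365.9483857592315 0.021136680972566893
side jar 0.75 [301.312 176.41 ] [ 0.617 -0.508  0.   ]
side lid_top 0.53 [301.005 165.312] [ 0.535 -0.301  0.142]
side tongs 0.68 [284.877 229.517] [ 0.468 -0.061  0.015]
side jaw_left 0.88 [280.013 233.395] [ 0.474 -0.039  0.01 ]
side jaw_right 0.75 [284.109 223.181] [ 0.492 -0.102  0.01 ]
side jaw_right 0.69 [197.99  222.797] [0.733 0.055 0.01 ]
side macaron 0.52 [217.395 255.206] [0.555 0.186 0.03 ]
side bun 0.74 [181.299 273.792] [0.568 0.319 0.05 ]
side price_card 0.74 [165.99  229.094] [0.805 0.131 0.   ]
side scraper 0.81 [197.018 221.914] [0.75 0.04 0.  ]
```

View pics/top0.png

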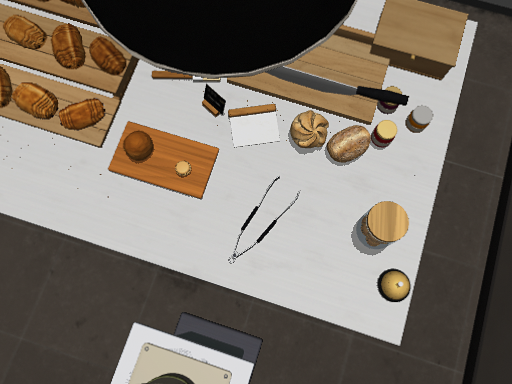

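View pics/side0.png

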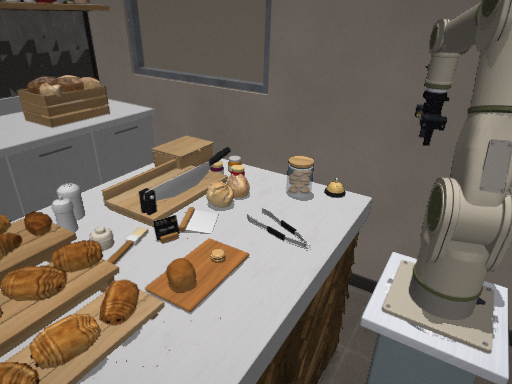

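```bash
cat > m.py <<'E'
from h import *
np.set_printoptions(precision=3,suppress=True)
from scipy.optimize import least_squares
t=r.camera("top")
out=[]
def big(m):
    n,l,s,ce=cv2.connectedComponentsWithStats(m.astype(np.uint8)); return l==1+np.argmax(s[1:,4])
reg={}
for l in("lid_top","tongs","macaron","board","bun","scraper","price_card"):
    d=r.regions_of("top",l)
    if d: reg[l]=d[0]["pixels"]; print(l,d[0]["p"],d[0]["pixels"].sum())
s=r.camera("side")
for l in("lid_top","macaron"):
    d=r.regions_of("side",l)
    if d: reg["s_"+l]=d[0]["pixels"]; print("side",l,d[0]["p"],d[0]["pixels"].sum())
def sil(c,x,y,z0,z1,R):
    a=np.linspace(0,2*np.pi,40)
    p=[proj(c,[x+R*np.cos(k),y+R*np.sin(k),z]) for z in(z0,z1) for k in a]
    return cv2.convexHull(np.float32(p))
def fit(c,m,z0,z1,R,x0,h=None):
    ys,xs=np.nonzero(m)
    b=np.array([xs.min(),xs.max()+1,ys.min(),ys.max()+1])-.5*1; ce=[xs.mean(),ys.mean()]
    def f(q):
        H=sil(c,q[0],q[1],z0,z1,R)[:,0]; M=cv2.moments(H); return np.array([M["m10"]/M["m00"]-ce[0],M["m01"]/M["m00"]-ce[1]])
    q=least_squares(f,x0,diff_step=1e-3).x; H=sil(c,q[0],q[1],z0,z1,R)[:,0]
    print(q,"bbox",xs.min(),xs.max(),ys.min(),ys.max(),"model",H.min(0),H.max(0)); return q
for z in(.142,.138,.134): fit(t,reg["lid_top"],z-.014,z,.049,[.56,-.36])
if "s_lid_top" in reg:
  for z in(.142,.138,.134): fit(s,reg["s_lid_top"],z-.014,z,.049,[.56,-.36])
fit(t,reg["macaron"],.012,.036,.0205,[.55,.16])
if "s_macaron" in reg: fit(s,reg["s_macaron"],.012,.036,.0205,[.55,.16])
# grips
for n,c in(("top",t),("side",s)):
  g=c["img"].max(2)<70
  d=r.regions_of(n,"tongs")[0]["pixels"].astype(np.uint8)
  g&=cv2.dilate(d,np.ones((5,5)))>0
  k,lab,st,ce=cv2.connectedComponentsWithStats(g.astype(np.uint8))
  for i in range(1,k):
    if st[i,4]>15:
        ys,xs=np.nonzero(lab==i); P=np.array([at_z(c,(a,b),.012)[:2] for a,b in zip(xs,ys)])
        mu=P.mean(0); w,v=np.linalg.eigh(np.cov(P.T)); v=v[:,1]; pr=(P-mu)@v
        print(n,"grip",st[i,4],ce[i],mu,np.degrees(np.arctan2(v[1],v[0])),np.ptp(pr))
bm=reg["board"].astype(np.uint8); 
if "bun" in reg: bm|=reg["bun"].astype(np.uint8)
cn=max(cv2.findContours(bm,0,2)[0],key=cv2.contourArea)
W=np.float32([at_z(t,p,.012)[:2] for p in cn[:,0]]); print("board",cv2.minAreaRect(W))
o=cv2.resize(t["img"][150:290,170:430],None,fx=3,fy=3,interpolation=cv2.INTER_CUBIC); cv2.imwrite("pics/crop_top1.png",o[:,:,::-1])
E
python3 m.py
```

```text
lid_top 0.85 1269
tongs 0.56 262
macaron 0.45 192
board 0.97 4416
bun 0.88 679
scraper 0.66 1766
price_card 0.57 431
side lid_top 0.56 276
side macaron 0.67 144
[ 0.561 -0.361] bbox 368 407 201 241 model [366.024 200.391] [409.238 242.336]
[ 0.562 -0.362] bbox 368 407 201 241 model [366.102 200.468] [409.16  242.261]
[ 0.563 -0.363] bbox 368 407 201 241 model [366.18  200.544] [409.083 242.186]
[ 0.557 -0.349] bbox 289 313 156 168 model [287.669 155.42 ] [313.923 168.535]
[ 0.561 -0.358] bbox 289 313 156 168 model [287.77 155.47] [313.822 168.484]
[ 0.565 -0.367] bbox 289 313 156 168 model [287.869 155.519] [313.722 168.435]
[0.561 0.173] bbox 175 190 161 175 model [174.41  159.335] [191.15  176.578]
[0.56  0.176] bbox 211 224 249 261 model [210.571 247.014] [225.241 262.569]
top grip 89 [249.382 217.888] [ 0.489 -0.038] 164.54723518797505 0.07734008042219917
top grip 95 [266.6   230.579] [ 0.471 -0.092] 157.45385812468746 0.08403279305367636
side grip 84 [287.821 227.012] [ 0.47  -0.085] 151.36071107678202 0.08629763334632834
side grip 99 [275.495 232.869] [ 0.487 -0.031] 161.36663590298812 0.08313065776074509
board ((0.5714430212974548, 0.2341916412115097), (0.15415294468402863, 0.27067825198173523), 0.40660560131073)
```

The top view shows the lid at about (387,221), the macaron at (183,169), the tongs with their hinge at (232,260) and jaws at (278,178) and (299,192), and the bell at (394,285). The two cameras agree on these. I'll go above the lid first with the fingers closed.

hand_motion:
  rows: {"segments":[[0.045, -0.012, 0, 0, 0], [0.09, -0.024, 0, 0, 0], [0.135, -0.036, 0, 0, 0], [0.18, -0.048, 0, 0, 0], [0.225, -0.06, 0, 0, 0], [0.27, -0.072, 0, 0, 0], [0.315, -0.084, 0, 0, 0], [0.36, -0.097, 0, 0, 0], [0.4, -0.108, 0.02, 0, 0], [0.433, -0.117, 0.04, 0, 0], [0.433, -0.117, 0.06, 0, 0], [0.433, -0.117, 0.06, 0, 0]]}
  grip_force: 30

```text
time: 2.95
ee_pos: [0.5609, -0.3591, 0.1592]
eef_rot: [0.989, 0.147, -0.002, -0.002]
ft_force: [-0.5, -0.4, 0.8]
width: 0.0028
grip_force: 0.0
```

hand_motion:
  rows: {"segments":[[0, 0, 0.008, 0, 0], [0, 0, 0.014, 0, 0], [0, 0, 0.016, 0, 0], [0, 0, 0.018, 0, 0], [0, 0, 0.02, 0, 0], [0, 0, 0.022, 0, 0], [0, 0, 0.022, 0, 0]]}

```text
time: 3.65
ee_pos: [0.5615, -0.3609, 0.1404]
eef_rot: [0.989, 0.146, -0.0, -0.0]
ft_force: [-0.1, 0.7, 0.5]
width: 0.0003
grip_force: 0.0
```

hand_motion:
  rows: {"segments":[[0, 0, 0.002, 0, 0], [0, 0, 0.004, 0, 0], [0, 0, 0.005, 0, 0], [0, 0, 0.005, 0, 0]]}

```text
time: 4.05
ee_pos: [0.5618, -0.361, 0.1362]
eef_rot: [0.989, 0.146, 0.0, 0.0]
ft_force: [-1.3, -0.3, 4.3]
width: 0.0006
grip_force: 2.3
```

hand_motion:
  rows: {"segments":[[0, 0, 0.002, 0, 0], [0, 0, 0.004, 0, 0], [0, 0, 0.004, 0, 0], [0, 0, 0.004, 0, 0]]}

```text
time: 4.45
ee_pos: [0.5619, -0.361, 0.1344]
eef_rot: [0.989, 0.146, 0.001, 0.001]
ft_force: [-7.2, 4.2, 19.1]
width: 0.0004
grip_force: 9.6
```

hand_motion:
  rows: {"segments":[[0, 0, 0.002, 0, 0], [0, 0, 0.004, 0, 0], [0, 0, 0.004, 0, 0], [0, 0, 0.004, 0, 0]]}

```text
time: 4.85
ee_pos: [0.5621, -0.3611, 0.134]
eef_rot: [0.989, 0.146, 0.001, 0.001]
ft_force: [-19.4, 10.0, 43.4]
width: 0.0001
grip_force: 21.8
```

hand_motion:
  rows: {"segments":[[0, 0, -0.02, 0, 0], [0, 0, -0.06, 0, 0.05], [0, 0, -0.1, 0, 0.087], [0, 0, -0.11, 0, 0.087], [0, 0, -0.11, 0, 0.087]]}

```text
time: 5.35
ee_pos: [0.5625, -0.3612, 0.2396]
eef_rot: [0.989, 0.146, 0.001, 0.001]
ft_force: [0.2, 0.1, -0.4]
width: 0.0247
grip_force: 0.0
```

```bash
cat > t.py <<'E'
from h import *
np.set_printoptions(precision=4,suppress=True)
from scipy.optimize import least_squares
C={n:r.camera(n) for n in("top","side")}
obs=[]
for n,c in C.items():
  g=c["img"].max(2)<70
  m=[d["pixels"] for d in r.regions_of(n,"tongs")][0].astype(np.uint8)
  g&=cv2.dilate(m,np.ones((5,5)))>0
  k,lab,st,ce=cv2.connectedComponentsWithStats(g.astype(np.uint8))
  ix=[i for i in np.argsort(-st[:,4]) if i>0][:2]
  print(n,st[ix,4],ce[ix])
  ix=sorted(ix,key=lambda i:-at_z(c,ce[i],.01)[1]) # left = larger y
  obs+= [(c,ce[ix[0]],1),(c,ce[ix[1]],-1)]
# grip centre at x=-4mm, |y|~w, z=.011
def pts(q,s):
    e=np.array([np.cos(q[2]),np.sin(q[2])]); f=np.array([-e[1],e[0]])
    return np.r_[q[:2]-.004*e+s*q[3]*f,.012]
f=lambda q:np.concatenate([proj(c,pts(q,s))-uv for c,uv,s in obs])
for sub in(obs,obs[:2]):
    f=lambda q:np.concatenate([proj(c,pts(q,s))-uv for c,uv,s in sub])
    z=least_squares(f,[.483,-.063,-.32,.027],x_scale=[.1,.1,.1,.01]); print(z.x,np.degrees(z.x[2]),z.fun)
q=z.x; e=np.array([np.cos(q[2]),np.sin(q[2])]); n=np.array([-e[1],e[0]])
im=cv2.resize(C["top"]["img"],None,fx=4,fy=4,interpolation=cv2.INTER_CUBIC)
for a,b in((-.105,0),(-.041,.031),(.033,.031),(-.041,-.031),(.033,-.031),(.136,.0315),(.136,-.0315),(.109,.036),(.109,-.036)):
    u=proj(C["top"],np.r_[q[:2]+a*e+b*n,.012]); cv2.circle(im,tuple(int(v*4+1.5) for v in u),2,(255,0,0),-1)
cv2.imwrite("pics/tong_fit.png",im[640:1080,880:1280,::-1])
s=r.read_state(); print(s["ee_pos"],s["eef_rot"])
from scipy.spatial.transform import Rotation as R
M=R.from_quat(s["eef_rot"]).as_matrix(); print("tool shift to tongs z .10",M.T@(np.r_[q[:2],.10]-s["ee_pos"]),"tool x yaw",np.degrees(np.arctan2(M[1,0],M[0,0])))
E
python3 t.py
```

```text
top [96 89] [[267.2396 229.7812]
 [249.382  217.8876]]
side [99 83] [[275.4949 232.8687]
 [287.8554 227.    ]]
[ 0.4847 -0.0656 -0.2862  0.0284] -16.398141139214353 [-0.5099 -0.0363 -0.505   0.1555  0.2072 -1.1147 -0.012  -1.2557]
[ 0.4853 -0.0667 -0.279   0.0283] -15.985573578358856 [-0.  0.  0. -0.]
[ 0.5609 -0.3605  0.2354] [ 0.9892  0.1464 -0.0012 -0.0009]
tool shift to tongs z .10 [ 0.013  -0.3028  0.1361] tool x yaw 16.83928473218276
```

View pics/tong_fit.png

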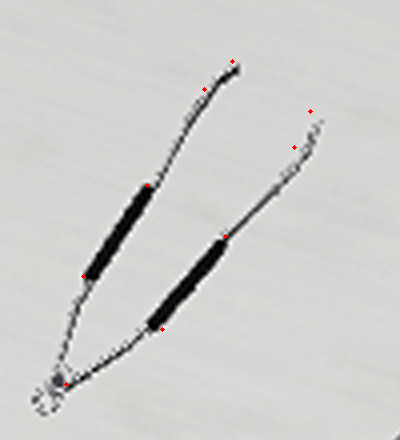

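The overlay shows the model's axis about 3° anticlockwise of the real tongs: real hinge (50,390) and tips (237,70) and (318,122), against model hinge (66,384) and tips (232,62) and (310,111). I'll use yaw -18.5° and origin (0.484, -0.066).

hand_motion:
  rows: {"segments":[[0.001, -0.04, 0, 0.1, 0.087], [0.002, -0.08, 0, 0.2, 0.087], [0.004, -0.12, 0.01, 0.3, 0.087], [0.006, -0.16, 0.03, 0.4, 0.087], [0.008, -0.2, 0.05, 0.5, 0.087], [0.01, -0.24, 0.08, 0.617, 0.087], [0.012, -0.275, 0.1, 0.617, 0.087], [0.012, -0.304, 0.12, 0.617, 0.087], [0.012, -0.304, 0.135, 0.617, 0.087], [0.012, -0.304, 0.135, 0.617, 0.087], [0.012, -0.304, 0.135, 0.617, 0.087]]}
  grip_force: 30

```text
time: 6.65
ee_pos: [0.4847, -0.0669, 0.1022]
eef_rot: [0.987, -0.161, -0.001, 0.0]
ft_force: [0.2, 0.1, 1.0]
width: 0.0866
grip_force: 0.0
```

```bash
python3 - <<'E'
from h import *
s=r.read_state();print(s["ee_pos"],s["eef_rot"])
c=r.camera("side"); save(c,"s2.png"); t=r.camera("top")
a=cv2.resize(c["img"][150:280,210:380],None,fx=3,fy=3,interpolation=cv2.INTER_CUBIC)
b=cv2.resize(t["img"][150:280,190:320],None,fx=3,fy=3,interpolation=cv2.INTER_CUBIC)
cv2.imwrite("pics/s2c.png",np.hstack([a,b])[:,:800,::-1])
E
```

```text
[ 0.48468858 -0.06689217  0.10222602] [ 9.86917110e-01 -1.61227345e-01 -5.98771420e-04  3.93690484e-05]
```

View pics/s2c.png

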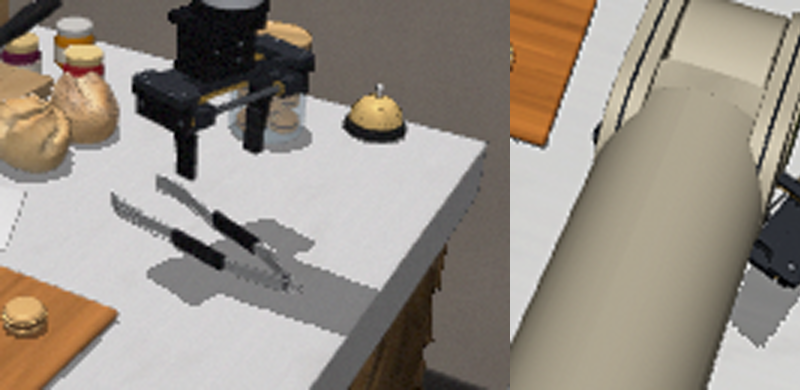

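The gripper hangs above the tongs with its fingers straddling the grips (side-view crop, grips at about (198,248) and (237,230)). I'll descend.

hand_motion:
  rows: {"segments":[[0, 0, 0.03, 0, 0.087], [0, 0, 0.055, 0, 0.087], [0, 0, 0.075, 0, 0.087], [0, 0, 0.085, 0, 0.087], [0, 0, 0.093, 0, 0.087], [0, 0, 0.098, 0, 0.087], [0, 0, 0.098, 0, 0.087], [0, 0, 0.098, 0, 0.087]]}
  grip_force: 30

```text
time: 7.55
ee_pos: [0.4855, -0.0665, 0.0052]
eef_rot: [0.987, -0.161, 0.0, 0.0]
ft_force: [0.1, -0.5, -0.2]
width: 0.0871
grip_force: 0.0
```

```bash
python3 - <<'E'
from h import *
s=r.read_state();print(s["ee_pos"],s["ft_force"])
c=r.camera("side")
a=cv2.resize(c["img"][170:270,230:350],None,fx=5,fy=5,interpolation=cv2.INTER_CUBIC)
cv2.imwrite("pics/s3c.png",a[:,:,::-1])
E
```

```text
[ 0.48552541 -0.06648438  0.00517268] [ 0.08629326 -0.45387317 -0.19096629]
```

View pics/s3c.png

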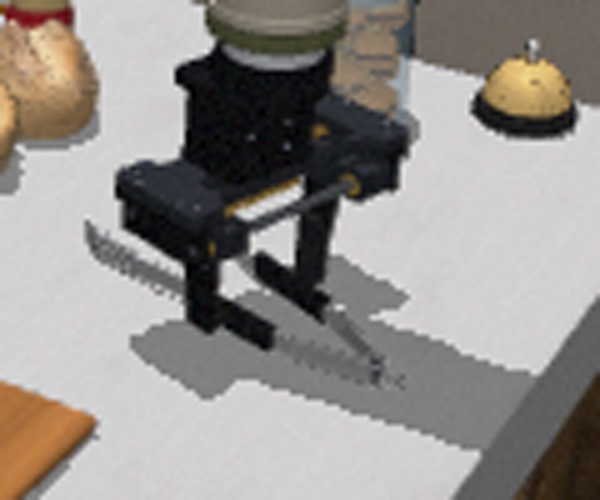

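The fingers stand outside both grips, about mid-grip, so I'll close lightly.

hand_motion:
  rows: {"segments":[[0, 0, 0.002, 0, 0.075], [0, 0, 0.002, 0, 0.066], [0, 0, 0.002, 0, 0.061], [0, 0, 0.002, 0, 0.057], [0, 0, 0.002, 0, 0.056], [0, 0, 0.002, 0, 0.056], [0, 0, 0.002, 0, 0.056], [0, 0, 0.002, 0, 0.056]]}
  grip_force: 30

```text
time: 8.4
ee_pos: [0.4852, -0.0664, 0.0026]
eef_rot: [0.987, -0.161, 0.0, 0.0]
ft_force: [0.6, -0.3, 0.7]
width: 0.0562
grip_force: 8.4
```

hand_motion:
  rows: {"segments":[[0, 0, -0.005, 0, 0.056], [0, 0, -0.015, 0, 0.056], [0, 0, -0.03, 0, 0.056], [0, 0, -0.05, 0, 0.056], [0, 0, -0.07, 0, 0.056], [0, 0, -0.09, 0, 0.056], [0, 0, -0.1, 0, 0.056], [0, 0, -0.1, 0, 0.056]]}

```text
time: 9.2
ee_pos: [0.4859, -0.0666, 0.1041]
eef_rot: [0.987, -0.161, 0.001, 0.0]
ft_force: [-0.1, 0.2, -1.8]
width: 0.0564
grip_force: 7.7
```

```bash
python3 - <<'E'
from h import *
s=r.read_state();print(s["ee_pos"],s["ft_force"])
c=r.camera("side")
a=cv2.resize(c["img"][150:280,190:350],None,fx=5,fy=4.6,interpolation=cv2.INTER_CUBIC)
cv2.imwrite("pics/s4c.png",a[:,:,::-1])
E
```

```text
[ 0.48591476 -0.06656898  0.10408513] [-0.08564526  0.22655255 -1.81808339]
```

View pics/s4c.png

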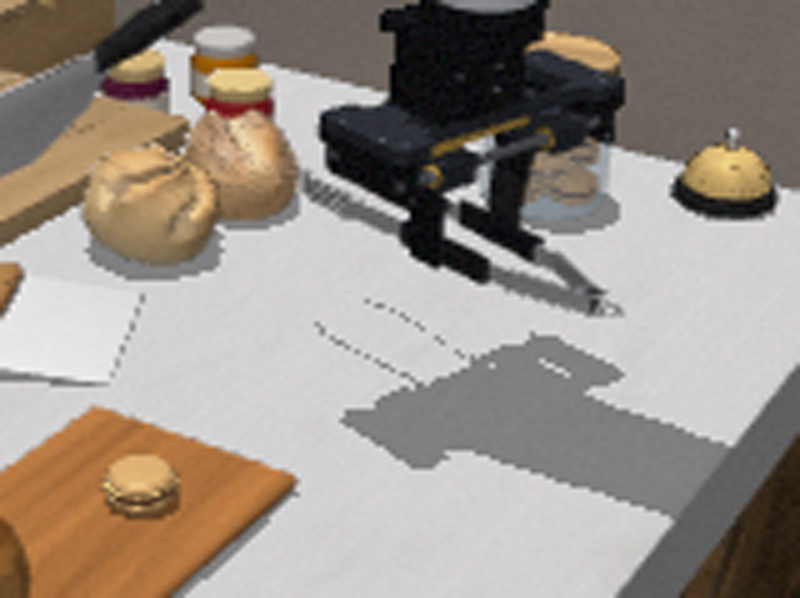

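```bash
cat > p.py <<'E'
from h import *
np.set_printoptions(precision=4,suppress=True)
from scipy.spatial.transform import Rotation as R
def pred(s,off=.001,dz=.0015):
    M=R.from_quat(s["eef_rot"]).as_matrix(); e=M[:,0]; n=-M[:,1]; u=-M[:,2]
    o=np.array(s["ee_pos"])-off*e-dz*u
    return o,e,n,u
E
python3 - <<'E'
from p import *
s=r.read_state();o,e,n,u=pred(s);c=r.camera("side")
for nm,p in(("hinge",o-.105*e+.01*u),("tipL",o+.136*e+.029*n+.01*u),("tipLtop",o+.136*e+.029*n+.02*u),("tipLbot",o+.136*e+.029*n),("gripLback_top",o-.041*e+.024*n+.0195*u),("gripLback_bot",o-.041*e+.024*n)):
    q=proj(c,p); print(nm,p,q,"in crop",(q-[190,150])*[5,4.6])
mm=(0.561,0.174); print("macaron px",proj(c,[*mm,.024]))
tgt=np.array([.561,.174,.0])-.108*np.r_[e[:2],0]; print("tool target xy",tgt[:2],"shift tool axes",R.from_quat(s["eef_rot"]).as_matrix().T@(np.r_[tgt[:2],.08]-s["ee_pos"]))
for d in r.regions_of("side","jaw_left")[:2]+r.regions_of("side","tongs")[:2]:
    ys,xs=np.nonzero(d["pixels"]); print(d["p"],xs.min(),xs.max(),ys.min(),ys.max(), ys[xs==xs.min()], ys[xs==xs.max()])
E
```

```text
hinge [ 0.3847 -0.0329  0.1113] [307.7252 214.6975] in crop [588.6262 297.6085]
tipL [ 0.6224 -0.0819  0.1115] [248.5964 188.6014] in crop [292.9821 177.5664]
tipLtop [ 0.6224 -0.0819  0.1215] [248.6494 185.9125] in crop [293.2469 165.1973]
tipLbot [ 0.6224 -0.0819  0.1015] [248.5438 191.2702] in crop [292.7191 189.8431]
gripLback_top [ 0.453  -0.0304  0.1208] [286.9169 205.9456] in crop [484.5845 257.3499]
gripLback_bot [ 0.453  -0.0304  0.1013] [286.4964 211.5529] in crop [482.4821 283.1431]
macaron px [218.2644 254.1883]
tool target xy [0.4586 0.2083] shift tool axes [-0.1126 -0.2522  0.0227]
0.74 251 311 188 218 [189 190 191 192] [216 217]
0.83 252 310 189 218 [189 190 191 192] [213 214 215 216 217]
```

hand_motion:
  rows: {"segments":[[-0.01, -0.02, 0, 0, 0.056], [-0.025, -0.05, 0, 0, 0.056], [-0.04, -0.09, 0, 0, 0.056], [-0.055, -0.13, 0, 0, 0.056], [-0.07, -0.17, 0, 0, 0.056], [-0.085, -0.205, 0, 0, 0.056], [-0.1, -0.235, 0.005, 0, 0.056], [-0.107, -0.248, 0.01, 0, 0.056], [-0.109, -0.252, 0.012, 0, 0.056], [-0.109, -0.252, 0.012, 0, 0.056], [-0.109, -0.252, 0.012, 0, 0.056]]}

```text
time: 10.5
ee_pos: [0.462, 0.2058, 0.0902]
eef_rot: [0.987, -0.162, -0.0, 0.0]
ft_force: [0.9, -1.2, -1.7]
width: 0.0561
grip_force: 7.7
```

```bash
python3 - <<'E'
from p import *
s=r.read_state();print(s["ee_pos"],s["eef_rot"],s["joint_positions"]); o,e,n,u=pred(s,.005)
v=[]
for nm in("side","top"):
    c=r.camera(nm); im=cv2.resize(c["img"],None,fx=4,fy=4,interpolation=cv2.INTER_CUBIC)
    for p in(o+.136*e+.026*n+.01*u,o+.136*e-.026*n+.01*u,o-.105*e+.01*u,o+.109*e+.031*n+.01*u,o+.109*e-.031*n+.01*u):
        q=proj(c,p); cv2.circle(im,tuple(int(k*4+1.5) for k in q),3,(0,0,255),-1)
    q=proj(c,[.561,.174,.036]);cv2.circle(im,tuple(int(k*4+1.5) for k in q),3,(0,255,0),-1)
    x,y=(q*4).astype(int)-[200,300]; y=max(y,0); v.append(im[y:y+480,x:x+400])
cv2.imwrite("pics/over.png",np.hstack(v)[:,:,::-1])
E
```

```text
[0.462  0.2058 0.0902] [ 0.9868 -0.1616 -0.0002  0.0004] [ 0.0186  0.2463 -0.5857  1.9003  0.1572  1.041  -2.5286]
```

View pics/over.png

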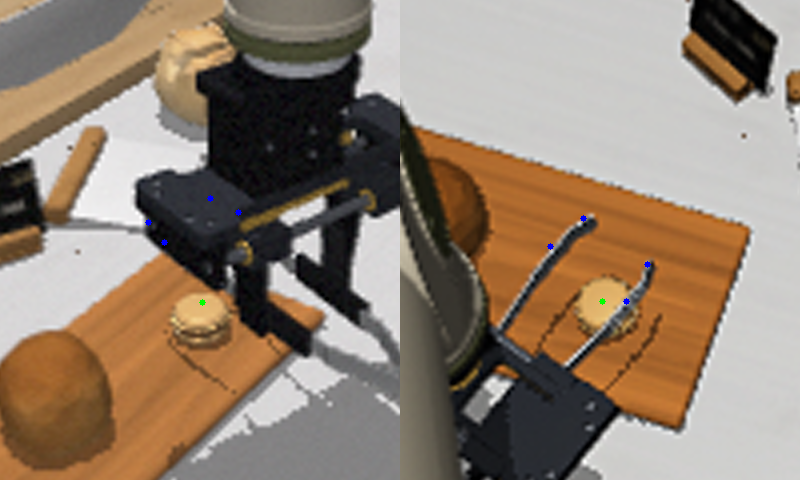

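The top view (right half) shows the jaw tips at (590,222) and (650,266) within about 1.5 px of the prediction. The macaron lies between the lines of the jaws. I'll shift 3 mm to the left and descend.

hand_motion:
  rows: {"segments":[[0, -0.003, 0.01, 0, 0.056], [0, -0.003, 0.025, 0, 0.056], [0, -0.003, 0.038, 0, 0.056], [0, -0.003, 0.048, 0, 0.056], [0, -0.003, 0.056, 0, 0.056], [0, -0.003, 0.062, 0, 0.056], [0, -0.003, 0.066, 0, 0.056], [0, -0.003, 0.07, 0, 0.056], [0, -0.003, 0.072, 0, 0.056], [0, -0.003, 0.072, 0, 0.056], [0, -0.003, 0.072, 0, 0.056]]}

```text
time: 11.7
ee_pos: [0.4628, 0.2101, 0.0188]
eef_rot: [0.987, -0.161, 0.0, -0.0]
ft_force: [0.3, -0.7, -1.1]
width: 0.0561
grip_force: 7.7
```

```bash
python3 - <<'E'
from p import *
s=r.read_state();print(s["ee_pos"],s["ft_force"]); v=[]
for nm in("side","top"):
    c=r.camera(nm); im=cv2.resize(c["img"],None,fx=6,fy=6,interpolation=cv2.INTER_CUBIC)
    q=proj(c,[.561,.174,.036]); x,y=(q*6).astype(int)-[200,200]; v.append(im[y:y+400,x:x+400])
cv2.imwrite("pics/down.png",np.hstack(v)[:,:,::-1])
E
```

```text
[0.4628 0.2101 0.0188] [ 0.3055 -0.6555 -1.1159]
```

View pics/down.png

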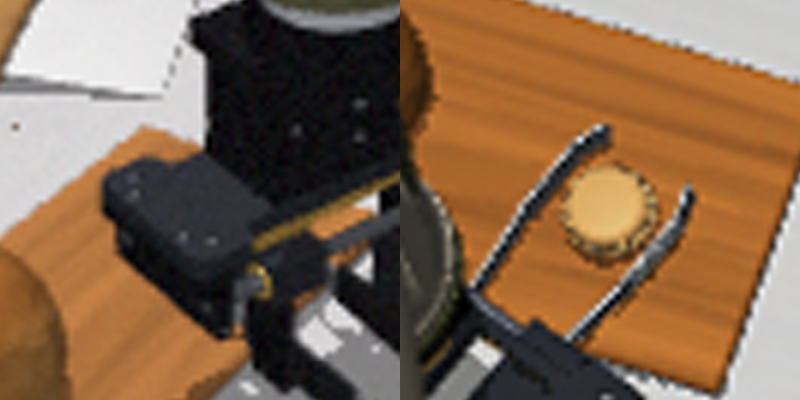

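The macaron (608,210 in the right half) sits between the jaws, about 26 mm behind the tips, which is the jaws' centre. I'll squeeze gradually.

hand_motion:
  rows: {"segments":[[0, 0, 0, 0, 0.054], [0, 0, 0, 0, 0.052], [0, 0, 0, 0, 0.050], [0, 0, 0, 0, 0.048], [0, 0, 0, 0, 0.047], [0, 0, 0, 0, 0.046], [0, 0, 0, 0, 0.044], [0, 0, 0, 0, 0.042], [0, 0, 0, 0, 0.04], [0, 0, 0, 0, 0.04], [0, 0, 0, 0, 0.04]]}
  grip_force: 22

```text
time: 12.9
ee_pos: [0.4627, 0.21, 0.0185]
eef_rot: [0.987, -0.161, 0.0, 0.0]
ft_force: [-0.5, 0.7, -1.5]
width: 0.0486
grip_force: 22.0
```

hand_motion:
  rows: {"segments":[[0, 0, -0.004, 0, 0.04], [0, 0, -0.01, 0, 0.04], [0, 0, -0.02, 0, 0.04], [0, 0, -0.035, 0, 0.04], [0, 0, -0.05, 0, 0.04], [0, 0, -0.07, 0, 0.04], [0, 0, -0.09, 0, 0.04], [0, 0, -0.11, 0, 0.04], [0, 0, -0.13, 0, 0.04], [0, 0, -0.145, 0, 0.04], [0, 0, -0.15, 0, 0.04], [0, 0, -0.15, 0, 0.04]]}

```text
time: 14.1
ee_pos: [0.463, 0.2102, 0.1697]
eef_rot: [0.987, -0.161, 0.001, -0.0]
ft_force: [0.1, 0.5, -2.1]
width: 0.0482
grip_force: 22.0
```

```bash
python3 - <<'E'
from p import *
s=r.read_state();print(s["ee_pos"],s["ft_force"],s["width"]); v=[]
for nm in("side","top"):
    c=r.camera(nm); im=cv2.resize(c["img"],None,fx=5,fy=5,interpolation=cv2.INTER_CUBIC)
    q=proj(c,[.561,.174,.16 if nm=="top" else .1]); x,y=(q*5).astype(int)-[200,250]; x=max(x,0);y=max(y,0); v.append(im[y:y+500,x:x+400])
cv2.imwrite("pics/up.png",np.hstack(v)[:,:,::-1])
E
```

```text
[0.463  0.2102 0.1697] [ 0.1207  0.49   -2.1303] 0.04816585951389414
```

View pics/up.png

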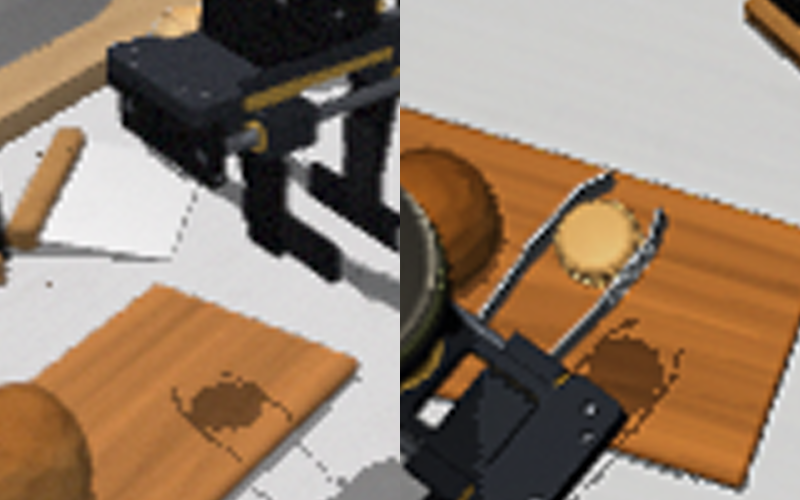

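The macaron is held in the jaws at (597,240), clear of the board, with its shadow below at (628,375). I'll check that it stays still and that the lid is home, then hand in.

hand_motion:
  rows: {"segments":[[0, 0, 0, 0, 0.04], [0, 0, 0, 0, 0.04], [0, 0, 0, 0, 0.04], [0, 0, 0, 0, 0.04], [0, 0, 0, 0, 0.04], [0, 0, 0, 0, 0.04], [0, 0, 0, 0, 0.04], [0, 0, 0, 0, 0.04], [0, 0, 0, 0, 0.04], [0, 0, 0, 0, 0.04]]}

```text
time: 15.2
ee_pos: [0.4627, 0.21, 0.1685]
eef_rot: [0.987, -0.161, 0.0, 0.0]
ft_force: [0.1, -0.4, -0.7]
width: 0.0484
grip_force: 22.0
```

```bash
python3 - <<'E'
from p import *
c=r.camera("top")
for l,z in(("macaron",.18),("lid_top",.134)):
    for d in r.recognise("top",l)[:2]: print(l,d["p"],at_z(c,np.array(d["position"])*[512,384],z))
s=r.read_state();print(s["time"],s["width"],np.abs(s["joint_vel"]).max(),s["ee_pos"])
E
```

```text
macaron 0.74 [0.5623 0.1737 0.18  ]
lid_top 0.61 [ 0.5627 -0.3643  0.134 ]
15.35 0.04863329353933532 0.0012145331286031627 [0.4626 0.21   0.1685]
```

```bash
python3 -c "
from bench import r
print(r.close_job())"
```

```text
the job is handed in; nothing more can be done
None
```

I pressed the jar's lid down to its hard stop (134 mm above the counter), then picked the macaron off the board with the tongs; it was held still about 17 cm above the counter when I handed the job in at about 15 s (no verdict came back).

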